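Open the bench gas valve with its spindle key

ROBOT

A 6-joint arm with a two-finger parallel gripper is mounted at the origin on the work surface. World frame = base frame: x ahead of the robot, y to its left, z up, the work surface at z = 0. Lengths are in m, angles in degrees, forces in N, time in s.
With the tool pointing down it reaches from about 0.4 to 0.825 m from the base axis. Payload 7 kg.
Tool frame: the origin (TCP) lies midway between the tips of the shut fingers; the grasp point (between the pads) lies 19 mm behind it; z points along the fingers, y is the direction in which the jaws open and shut (so a half turn about z gives the same grasp; the last joint's range is limited). The gripper opens to 88 mm and grips with 3 to 60 N. Pads are 19 mm wide; open, the fingers measure 130 mm over their backs; the gripper's body (78 mm by 193 mm) begins 47 mm behind the grasp point.
Start: joints at [-50.93, 20.546, 0.682, 0, -70.136, -16.507], TCP at [0.259, -0.623, 0.205] pointing down, gripper open.
Joint ranges: [-176.03, 176.03], [-82.01, 121.73], [-58.28, 71.71], [-173.87, 95.51], [-174.79, -0.11], [-173.66, 173.66]. Speed limits (degrees/s): [136.94, 136.94, 172.46, 180, 180, 180].

INTERFACE

Orientations are given as a 3x3 rotation matrix whose columns are the frame's x, y, z axes.
In Python, from rig import robot gives the robot as it stands. Calls block until the motion is done:
- robot.goto(position, orientation): joint-space move of the TCP to a pose.
- robot.servo_line(position, ori=None, speed=0.15): straight line of the TCP; ori=None keeps the orientation; speed is the mean speed in m/s.
- robot.movej(angles): joint-space move.
- robot.move_gripper(opening): opening from 0.0 (shut) to 1.0 (fully open); the grip force is fixed at half the most; returns when the fingers have stopped.
- robot.dwell(seconds).
- robot.ik(position, orientation): joint angles nearest the present ones, or None.
- robot.grab_frame(name): name is "scene" or "top"; returns (picture, depth): 384x512x3 uint8, red, green, blue; 384x512 float32, m along the optical axis (not along the pixel's ray), 0 where there is no reading.
- robot.camera_info(name): a dict with "vfov" (degrees; the focal length in pixels is half the picture's height over the tangent of half this angle, whatever the lens; pixels are square), "cx", "cy" (the principal point, pixels), "view" (4x4, takes a point from world to camera coordinates). Camera axes: x right, y down, z forward; pixel columns grow to the right and rows downward; lengths in m; the calibration is good to about 2 mm. A picture is of the moment at which its call begins. camera_info takes no time and is no camera call.
A pose or a line that the arm cannot do raises robot.Unreachable and nothing moves.
- robot.job_done(): hands the job in, once; it reports no verdict.
Readings, each from a call of its own:
- robot.read_t(): time.
- robot.read_qpos(): joint angles.
- robot.read_qvel(): joint speeds.
- robot.read_effort(): joint torques, N m.
- robot.read_position(): TCP position.
- robot.read_tcp_rot(): TCP orientation.
- robot.read_force(): force on the tool from outside, world axes, zero at the start.
- robot.read_ft_torque(): the same for the moment, N m.
- robot.read_grip_width(): opening from 0.0 (shut) to 1.0 (fully open).
Only numpy, scipy, OpenCV 4.12 (cv2) and the standard library are available. Lean on these libraries where they do the work, as an engineer would, in place of code of your own. Each camera call takes 0.05 s, during which the arm holds its last target.

TASK

Take the spindle key out of its stand, feel for the hexagonal socket down inside the well of the bench gas valve with light pressure only, and seat the key fully home in it. Then open the valve anticlockwise until it comes gently up to its stop, turning the key by about a quarter turn at a time and letting go for a fresh grip in between; never wrench it hard. Leave the key standing upright in the spindle, let go, and leave the other things on the bench alone.

Things in the scene. Friction and masses are not known exactly. Their poses are not given: they have to be found in the camera images.
- key_grip (a point): centre of the spindle key's flat steel paddle (80 mm long along x, 14 mm thick along y, 28 mm high). Under it, on the same axis, a steel hexagon bar 24 mm across flats, 27.7 mm across corners, 65 mm long, two flats facing +x and -x; its square-cut foot is 79 mm below this point. z up along the key. About 300 g; starts upright, loose in the stand
- key_tip (a point): centre of the foot of the same key's hexagon bar, 79 mm below key_grip; same axes
- stand: grey plastic key stand fixed to the bench, 85 x 70 x 42 mm, origin under its centre; the key stands in its round hole (31 mm wide, 30 mm deep, floor 12 mm above the bench)
- valve: brass gas valve fixed to the bench, origin under its centre: a barrel 66 mm wide and 56 mm high on a 100 mm steel flange, open on top as a round well; an 18 mm thick pipe leaves it 28 mm above the bench towards +x and turns down 78 mm from the axis
- well (a point): centre of the well's round mouth, 56 mm above the bench, z up. Well 40 mm wide. In it the spindle's end: a steep round funnel, 36 mm wide 12 mm down, 28 mm wide 20 mm down; there opens a sharp-edged hex socket, 25.6 mm across flats, floor 34 mm below the mouth, where the foot of a key fully home stands. Spindle up to 2.2 mm off in x and in y, hex at any angle: feel for both. An unaligned key stays 12 to 20 mm down
- spindle (a joint): turning of the valve spindle in rad, anticlockwise from above: 0 shut, 2.8 the open stop; it starts at 0 to 0.3, rubs with about 0.15 N m and stays where it is left. The number does not tell the angle of the socket's hexagon (which repeats every 60 degrees). A key within about 7 degrees of it drops in, and has about 7 degrees of play there each way
- vial_rack: cream rack of small vials, 110 x 65 x 45 mm, loose; origin under its centre
- beaker: small glass beaker, 54 mm wide, 60 mm high, loose; origin under its centre
- wrench: steel wrench lying loose on the bench
- flask: glass flask with a long neck, 68 mm wide, 165 mm high, loose; origin under its centre
Mind the look-alikes: they are no part of the job. Leave any purple look-alike of the part that bears key_grip alone.

How it is judged (in metres and radians):
On the way, in this order (a step that is already met when the one before it is completed fails the run):
1. the key is fully home in the spindle's socket, upright, with the valve not yet turned far (z of key_tip in the frame of well below -0.03 m and horizontal distance between key_tip and well below 0.006 m and angle between key_tip's own z axis and vertical below 0.12 rad and value of joint spindle below 0.8 rad), for 0.1 s.
2. part-way (0.9 to 2.4 rad) the key is let go while it stays home in the socket (value of joint spindle between 0.9 and 2.4 rad and contact force between the fingers and key below 0.1 N and z of key_tip in the frame of well below -0.03 m), for 0.1 s.
At the end, for the whole second after the job is handed in: the spindle stands within 0.15 rad of its open stop (joint above 2.65), the key's foot is at least 30 mm below the well's mouth and within 6 mm of its axis, the key is upright within 0.12 rad, at rest and let go (value of joint spindle above 2.65 rad and z of key_tip in the frame of well below -0.03 m and horizontal distance between key_tip and well below 0.006 m and angle between key_tip's own z axis and vertical below 0.12 rad and linear speed of key below 0.02 m/s); the robot touches nothing.
It fails at once if the key is pressed against the spindle with more than 45 N before it is home (contact force between key and spindle above 45 N and z of key_tip in the frame of well above -0.03 m).
It fails at once if the key, once home, is wrenched or pressed against the spindle with more than 60 N (contact force between key and spindle above 60 N).
It fails at once if the key is pushed against the valve's body with more than 40 N (contact force between key and valve above 40 N).
It fails at once if a bystander is moved by more than 30 mm (distance of any of vial_rack, beaker, wrench, flask from where it was at the start of the episode above 0.03 m).
It also fails if it takes over 72 s, if anything falls off the work surface, if the arm or the gripper's body presses on something with over 40 N, if the wrist force passes 120 N, or if a joint passes its speed limit or range.

## Working session

There is one attempt and no reset: what is moved stays moved. The work goes in short steps, each a Python script; the robot and the scene stay as the last script left them, time stands still between calls to the robot, and variables do not carry over. Pictures are saved under pics/ and viewed, and the job is handed in when it is done.

```bash
ls; mkdir -p pics
python3 - <<'E'
from rig import robot
import cv2,numpy as np
for n in("scene","top"):
    p,d=robot.grab_frame(n); cv2.imwrite(f"pics/{n}0.png",p[:,:,::-1]); np.savez(f"{n}0.npz",p=p,d=d)
    print(robot.camera_info(n))
print(robot.read_t(),robot.read_tcp_rot(),robot.read_force())
E
```

```text
pics
{'vfov': 52.87216831082187, 'cx': 253.02784642578715, 'cy': 186.87649297019038, 'view': array([[ 0.75250833,  0.65830318, -0.01918662, -0.47280451],
       [ 0.46598374, -0.55280251, -0.69084625, -0.19468184],
       [-0.46539269,  0.51092691, -0.72274708,  1.12340223],
       [ 0.        ,  0.        ,  0.        ,  1.        ]])}
{'vfov': 57.35815260532531, 'cx': 256.77918704138034, 'cy': 194.0352828718201, 'view': array([[-0.01019802, -0.99992932,  0.00611137,  0.05085467],
       [-0.99088221,  0.00928425, -0.13441073,  0.56807836],
       [ 0.13434449, -0.00742637, -0.99090686,  0.64224747],
       [ 0.        ,  0.        ,  0.        ,  1.        ]])}
0.1 [[-9.23485746e-01 -3.83632147e-01 -6.72940238e-04]
 [-3.83632716e-01  9.23484860e-01  1.28529620e-03]
 [ 1.28369181e-04  1.44511461e-03 -9.99998948e-01]] [-0.77129708 -0.05032127 -0.20304228]
```

View pics/scene0.png

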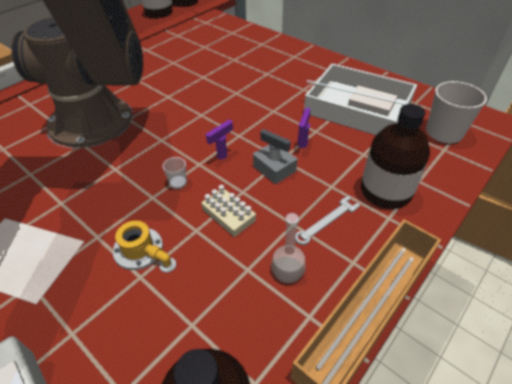

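View pics/top0.png

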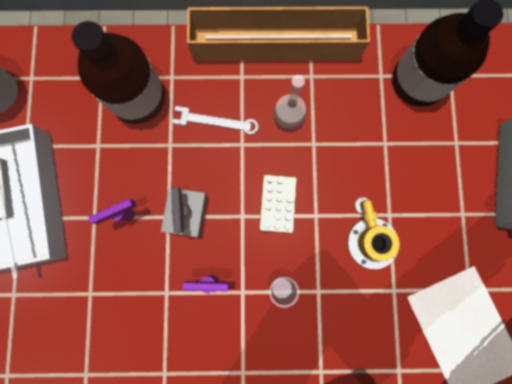

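Candidates for the key in the top view are the grey paddle in the grey stand (182,210), a purple one at (112,211) and a purple one at (206,286). The grey one fits: it is steel and sits in the stand. I'll confirm with crops and measure it.

```bash
cat > cam.py <<'E'
import numpy as np
from rig import robot
def cal(n):
    c=robot.camera_info(n); f=192/np.tan(np.radians(c['vfov']/2)); return f,c['cx'],c['cy'],c['view']
def cloud(n,d):
    f,cx,cy,V=cal(n); v,u=np.mgrid[0:384,0:512]
    P=np.stack([(u-cx)/f*d,(v-cy)/f*d,d],-1)
    return (P-V[:3,3])@V[:3,:3]
def ray(n,u,v,z):
    f,cx,cy,V=cal(n); R=V[:3,:3]; o=-R.T@V[:3,3]; r=R.T@np.array([(u-cx)/f,(v-cy)/f,1]); return o+r*(z-o[2])/r[2]
def proj(n,p):
    f,cx,cy,V=cal(n); q=V[:3,:3]@np.asarray(p)+V[:3,3]; return cx+f*q[0]/q[2],cy+f*q[1]/q[2]
E
python3 - <<'E'
from cam import *
import cv2
T=np.load('top0.npz');S=np.load('scene0.npz')
c=lambda im,x,y,w,h,s:cv2.resize(im[y:y+h,x:x+w,::-1],None,fx=s,fy=s,interpolation=cv2.INTER_CUBIC)
a=c(T['p'],150,175,64,64,6);b=c(T['p'],340,190,64,64,6);e=c(S['p'],240,110,64,64,6);g=c(S['p'],105,210,64,64,6)
cv2.imwrite('pics/crop.png',cv2.resize(np.vstack([np.hstack([a,b]),np.hstack([e,g])]),(600,600)))
for n,D in(("top",T),("scene",S)):
    C=cloud(n,D['d']); ok=D['d']>0
    # key paddle region
    for nm,z0,z1,ctr in (("paddle",.09,.115,None),("standtop",.036,.05,None)):
        m=ok&(C[...,2]>z0)&(C[...,2]<z1)
        g=ray("top",182,211,.08)
        m&=np.hypot(C[...,0]-g[0],C[...,1]-g[1])<.07
        q=C[m]; 
        if len(q):
            r=cv2.minAreaRect((q[:,:2]*1000).astype(np.float32)); print(n,nm,len(q),r,np.median(q[:,2]))
    g=ray("top",380,242,.056)
    m=ok&(C[...,2]>.048)&(C[...,2]<.064)&(np.hypot(C[...,0]-g[0],C[...,1]-g[1])<.05); q=C[m]
    print(n,"rim",len(q),cv2.minEnclosingCircle((q[:,:2]*1000).astype(np.float32)),np.median(q[:,2]),cv2.minAreaRect((q[:,:2]*1000).astype(np.float32)))
E
```

```text
top paddle 413 ((534.2847900390625, 187.62457275390625), (79.65036010742188, 14.508081436157227), 4.36737060546875) 0.10303227151771427
top standtop 1077 ((534.6559448242188, 188.08193969726562), (70.86705017089844, 84.88646697998047), 80.91608428955078) 0.04056377923156446
top rim 666 ((471.2903137207031, -184.82327270507812), 33.07358932495117) 0.054432927171958675 ((471.31158447265625, -184.6402587890625), (64.35182189941406, 65.28350067138672), 60.63786697387695)
scene paddle 262 ((537.1669311523438, 186.05113220214844), (80.25908660888672, 16.96160125732422), 4.123964786529541) 0.10217808294256478
scene standtop 591 ((537.3964233398438, 186.77032470703125), (72.63858795166016, 86.67326354980469), 80.55396270751953) 0.04128138084364431
scene rim 534 ((473.9725646972656, -187.41835021972656), 33.8508186340332) 0.05499768604422764 ((475.06195068359375, -187.2860870361328), (63.69565200805664, 64.43022155761719), 37.21451187133789)
```

View pics/crop.png

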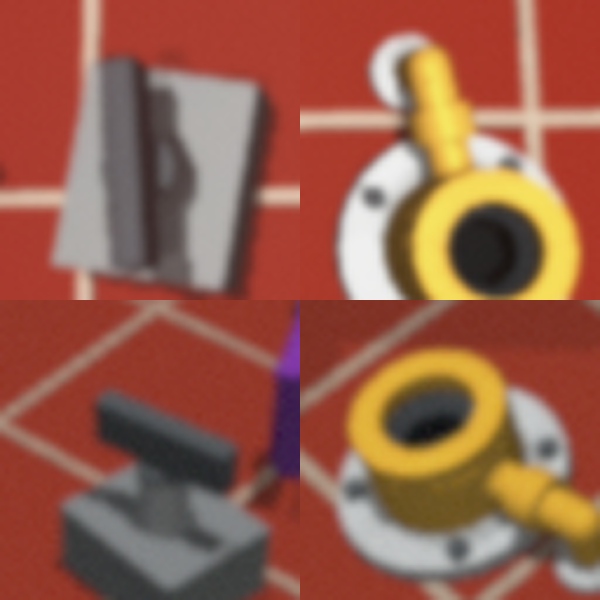

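The crops confirm it: the grey steel key stands in the grey stand, and its paddle runs nearly along world x (yaw about 4.3°). The brass well is at about (0.473,-0.186). Next I check the wrist ranges at the key and at the well before moving.

```bash
cat >> cam.py <<'E'
def ori(phi):  # phi = key yaw deg (tool y = key y = phi+90)
    a=np.radians(phi); y=np.array([-np.sin(a),np.cos(a),0]); z=np.array([0,0,-1.]); return np.stack([np.cross(y,z),y,z],1)
E
python3 - <<'E'
from cam import *
for pos in([.5357,.187,.079],[.4726,-.186,.12]):
    for ph in range(-180,360,30):
        q=robot.ik(pos,ori(ph+4.3)); print(pos[1],ph,None if q is None else np.round(q,0))
print(robot.read_t())
E
```

```text
0.187 -180 [ 39.  17. -22.   0. -50.  55.]
0.187 -150 [ 39.  17. -22.   0. -50.  85.]
0.187 -120 [ 39.  17. -22.   0. -50. 115.]
0.187 -90 [ 39.  17. -22.   0. -50. 145.]
0.187 -60 None
0.187 -30 [  39.   17.  -22.    0.  -50. -155.]
0.187 0 [  39.   17.  -22.    0.  -50. -125.]
0.187 30 [ 39.  17. -22.   0. -50. -95.]
0.187 60 [ 39.  17. -22.   0. -50. -65.]
0.187 90 [ 39.  17. -22.   0. -50. -35.]
0.187 120 [ 39.  17. -22.   0. -50.  -5.]
0.187 150 [ 39.  17. -22.   0. -50.  25.]
0.187 180 [ 39.  17. -22.   0. -50.  55.]
0.187 210 [ 39.  17. -22.   0. -50.  85.]
0.187 240 [ 39.  17. -22.   0. -50. 115.]
0.187 270 [ 39.  17. -22.   0. -50. 145.]
0.187 300 None
0.187 330 [  39.   17.  -22.    0.  -50. -155.]
-0.186 -180 [  1.   9. -27.   0. -54.  94.]
-0.186 -150 [  1.   9. -27.   0. -54. 124.]
-0.186 -120 [  1.   9. -27.   0. -54. 154.]
-0.186 -90 None
-0.186 -60 [   1.    9.  -27.    0.  -54. -146.]
-0.186 -30 [   1.    9.  -27.    0.  -54. -116.]
-0.186 0 [  1.   9. -27.   0. -54. -86.]
-0.186 30 [  1.   9. -27.   0. -54. -56.]
-0.186 60 [  1.   9. -27.   0. -54. -26.]
-0.186 90 [  1.   9. -27.   0. -54.   4.]
-0.186 120 [  1.   9. -27.   0. -54.  34.]
-0.186 150 [  1.   9. -27.   0. -54.  64.]
-0.186 180 [  1.   9. -27.   0. -54.  94.]
-0.186 210 [  1.   9. -27.   0. -54. 124.]
-0.186 240 [  1.   9. -27.   0. -54. 154.]
-0.186 270 None
-0.186 300 [   1.    9.  -27.    0.  -54. -146.]
-0.186 330 [   1.    9.  -27.    0.  -54. -116.]
0.1
```

Run:
```python
from cam import *
import cv2
R=ori(4.3); x,y=.5357,.187
robot.goto([x,y,.18],R)
robot.servo_line([x,y,.080],R,speed=.12)
print(robot.read_t(),robot.read_position(),robot.read_force())
w=robot.move_gripper(0.0); robot.dwell(.2)
print(w,robot.read_grip_width()*88,robot.read_t(),robot.read_force(),robot.read_ft_torque())
p,d=robot.grab_frame("scene"); cv2.imwrite("pics/grasp.png",cv2.resize(p[90:220,200:350,::-1],None,fx=4,fy=4))
```

```text
4.0917 [0.53621176 0.18727177 0.080659  ] [ 0.70211903  0.58475699 -0.49618627]
False 13.102361897687125 5.4583 [-0.7015006  0.0637277 -0.2272993] [-0.08001272 -0.03701401  0.04138025]
```

View pics/grasp.png

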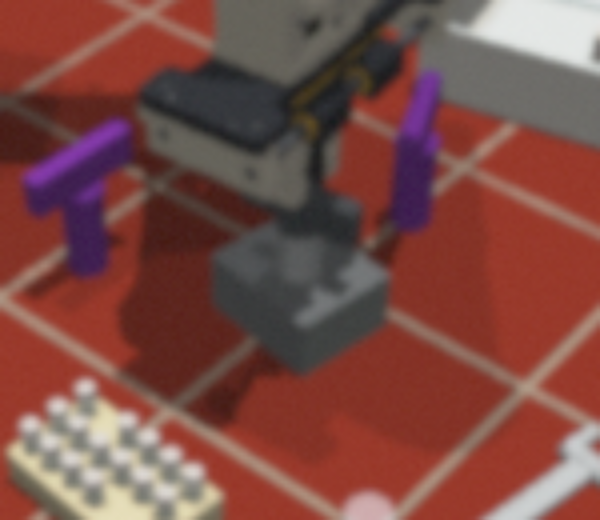

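Run:
```python
from cam import *
import cv2
R=ori(4.3); x,y=.5357,.187
robot.servo_line([x,y,.16],R,speed=.12)
print(robot.read_t(),robot.read_grip_width()*88,robot.read_force())
robot.goto([.4726,-.186,.18],R)
robot.servo_line([.4726,-.186,.142],R,speed=.1)
robot.dwell(.3)
f=[]
for i in range(6): f.append(np.r_[robot.read_force(),robot.read_ft_torque()]); robot.dwell(.03)
print(robot.read_t(),robot.read_grip_width()*88,robot.read_position(),np.mean(f,0).round(3),np.std(f,0).round(3))
p,d=robot.grab_frame("scene"); cv2.imwrite("pics/hover.png",cv2.resize(p[150:280,70:220,::-1],None,fx=4,fy=4))
p,d=robot.grab_frame("top"); cv2.imwrite("pics/hover_t.png",cv2.resize(p[170:300,300:450,::-1],None,fx=4,fy=4))
```

```text
6.325 13.395810647335862 [-0.03835808 -0.8837818  -3.74159838]
8.775 13.02794810308657 [ 0.47265486 -0.18605871  0.14217979] [-2.450e-01 -2.770e-01 -3.167e+00 -2.800e-02 -2.400e-02  2.000e-03] [0.487 0.581 0.528 0.029 0.041 0.017]
```

View pics/hover.png

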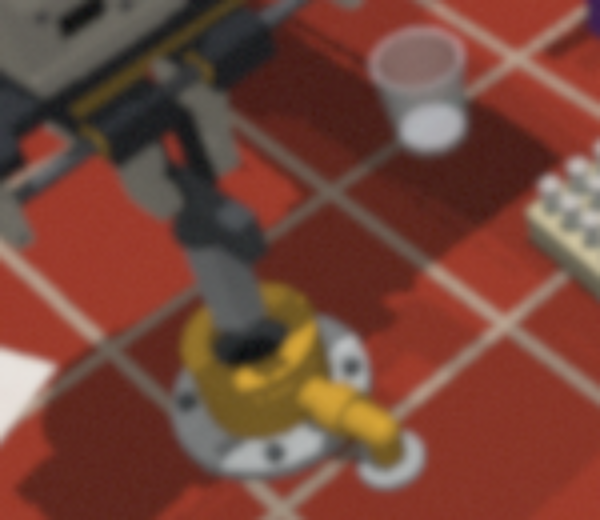

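Run:
```python
from cam import *
for z in(.056,.074,.15): print(np.subtract(proj("scene",[.4726,-.186,z]),(70,150))*4)
p,d=robot.grab_frame("scene"); C=cloud("scene",d)
for z in np.arange(.07,.14,.01):
    m=(d>0)&(abs(C[...,2]-z)<.005)&(np.hypot(C[...,0]-.4726,C[...,1]+.186)<.03); q=C[m]
    v,u=np.where(m)
    if len(q)>4: print(round(z,3),len(q),np.median(q,0).round(4), q[:,0].min().round(4),q[:,0].max().round(4), (np.array([u.min(),u.max(),v.mean()])-[70,70,150])*4)
```

```text
[247.98384326 327.88311374]
[238.93453561 305.54778116]
[197.01813688 202.09050663]
0.07 7 [ 0.4841 -0.1902  0.0744] 0.4768 0.4859 [224.         260.         320.57142857]
0.08 46 [ 0.4835 -0.1924  0.0804] 0.4731 0.486 [212.         264.         312.86956522]
0.09 48 [ 0.4835 -0.19    0.0902] 0.4731 0.4873 [208.   260.   299.25]
0.1 47 [ 0.4843 -0.1919  0.1003] 0.4749 0.4866 [204.         252.         288.17021277]
0.11 48 [ 0.4839 -0.193   0.1104] 0.4741 0.4861 [196.         248.         275.41666667]
0.12 40 [ 0.4836 -0.1933  0.12  ] 0.4733 0.4874 [188.  240.  263.3]
0.13 30 [ 0.4818 -0.1949  0.129 ] 0.4742 0.4864 [184.         224.         251.73333333]
0.14 59 [ 0.4769 -0.1947  0.1394] 0.4618 0.5013 [172.         232.         234.10169492]
```

```bash
cat >> cam.py <<'E'
F0=np.array([-.245,-.277,-3.17])
def force(n=4,dt=.01):
    f=[]
    for i in range(n):
        f.append(robot.read_force()); robot.dwell(dt)
    return np.mean(f,0)-F0
E
python3 - <<'E'
from cam import *
R=ori(4.3); x,y=.4726,-.186
robot.servo_line([x,y,.115],R,speed=.06)
print(robot.read_t(),force())
z=.115
while z>.100:
    z-=.001
    robot.servo_line([x,y,z],R,speed=.03)
    f=force(); print(round(z,4),robot.read_t(),f.round(2),robot.read_position().round(4))
    if f[2]>5 or np.hypot(*f[:2])>4: break
E
```

```text
9.525 [ 0.60989921  0.67470293 -0.05390973]
0.114 9.8417 [0.55 0.73 0.31] [ 0.4727 -0.186   0.1142]
0.113 10.125 [0.34 0.07 0.15] [ 0.4726 -0.186   0.113 ]
0.112 10.4083 [ 0.63  0.51 -0.19] [ 0.4726 -0.186   0.112 ]
0.111 10.6917 [0.02 0.17 0.48] [ 0.4725 -0.186   0.1109]
0.11 10.975 [-0.04  0.09  0.56] [ 0.4725 -0.186   0.11  ]
0.109 11.2583 [-0.17  0.5   0.44] [ 0.4726 -0.186   0.109 ]
0.108 11.5417 [0.63 1.07 0.23] [ 0.4726 -0.186   0.108 ]
0.107 11.825 [ 0.38 -0.15 -0.19] [ 0.4726 -0.186   0.107 ]
0.106 12.1083 [0.8  0.   0.21] [ 0.4726 -0.186   0.106 ]
0.105 12.3917 [ 0.65 -0.13  0.97] [ 0.4727 -0.186   0.105 ]
0.104 12.675 [ 0.19 -0.33  1.09] [ 0.4726 -0.1861  0.104 ]
0.103 12.9583 [ 0.01 -0.8   8.24] [ 0.4732 -0.1862  0.1037]
```

Run:
```python
from cam import *
x,y=.4726,-.186; z=.1034; ph=4.3
robot.servo_line([x,y,z],ori(ph),speed=.03)
print(robot.read_t(),force().round(2))
while ph<68:
    ph+=4
    robot.servo_line([x,y,z],ori(ph),speed=.03)
    f=force(3); p=robot.read_position()
    print(round(ph,1),round(z,4),robot.read_t(),f.round(2),p.round(4))
    if f[2]<2:
        z-=.001
        if z<.0995: break
    if f[2]>10: z+=.0005
    if np.hypot(*f[:2])>8: break
```

```text
13.2083 [ 0.43 -1.04  7.95]
8.3 0.1034 13.5167 [ 0.45 -0.79  8.64] [ 0.4729 -0.1861  0.1036]
12.3 0.1034 13.7917 [ 0.37 -1.25  8.79] [ 0.4728 -0.1861  0.1035]
16.3 0.1034 14.0667 [ 0.13 -0.93  8.94] [ 0.4727 -0.1861  0.1035]
20.3 0.1034 14.3417 [-0.08 -1.28  8.07] [ 0.4727 -0.1861  0.1035]
24.3 0.1034 14.6167 [ 0.29 -1.46  7.48] [ 0.4726 -0.186   0.1034]
28.3 0.1034 14.8917 [-0.18 -1.18  7.14] [ 0.4725 -0.186   0.1033]
32.3 0.1034 15.1667 [ 0.67 -1.56  0.41] [ 0.4719 -0.1858  0.1027]
36.3 0.1024 15.4417 [ 0.32 -0.56 -0.54] [ 0.4719 -0.1858  0.1017]
40.3 0.1014 15.7167 [ 0.55 -0.52 -0.31] [ 0.4722 -0.1859  0.1011]
44.3 0.1004 15.9917 [ 0.63 -0.35  0.68] [ 0.4724 -0.186   0.1003]
```

Run:
```python
from cam import *
x,y=.4726,-.186; z=.1004; ph=40
robot.servo_line([x,y,z],ori(ph),speed=.03)
while z>.086:
    z-=.0015
    robot.servo_line([x,y,z],ori(ph),speed=.03)
    f=force(3); print(round(z,4),robot.read_t(),f.round(2),robot.read_position().round(4),robot.read_ft_torque().round(3))
    if f[2]>6 or np.hypot(*f[:2])>9: break
print(robot.read_grip_width()*88)
```

```text
0.0989 16.5167 [ 0.51 -0.35 -0.05] [ 0.4725 -0.186   0.0988] [-0.38  -0.087  0.022]
0.0974 16.7917 [ 0.7  -0.85  0.24] [ 0.4725 -0.186   0.0973] [-0.427 -0.043 -0.054]
0.0959 17.0667 [ 0.45 -0.51 -0.43] [ 0.4725 -0.186   0.0958] [-0.42  -0.111  0.025]
0.0944 17.3417 [ 0.35 -1.21  0.11] [ 0.4725 -0.186   0.0943] [-0.372 -0.031 -0.065]
0.0929 17.6167 [ 0.42 -0.76  0.14] [ 0.4725 -0.186   0.0928] [-0.432 -0.09  -0.039]
0.0914 17.8917 [ 0.18 -1.09 -0.1 ] [ 0.4725 -0.186   0.0913] [-0.453 -0.087  0.001]
0.0899 18.1667 [ 0.47 -1.45  3.01] [ 0.4728 -0.1861  0.0901] [-0.483 -0.022  0.03 ]
0.0884 18.4417 [-1.58 -0.59 12.38] [ 0.4738 -0.1865  0.0899] [-0.519  0.565  0.001]
13.590872726214565
```

Run:
```python
from cam import *
x,y=.4726,-.186; z=.0899; ph=40
robot.servo_line([x,y,z],ori(ph),speed=.03)
while ph<126:
    ph+=6
    robot.servo_line([x,y,z],ori(ph),speed=.03)
    f=force(2); T=robot.read_ft_torque(); print(round(ph,1),robot.read_t(),f.round(2),T.round(3),robot.read_position().round(4))
    if abs(T[2])>.6 or np.linalg.norm(f)>14: break
```

```text
46 18.9667 [ 0.62 -1.52  5.01] [-0.773 -0.05  -0.018] [ 0.4729 -0.1861  0.0901]
52 19.2417 [ 0.08 -1.66  6.24] [-0.917 -0.003 -0.031] [ 0.4728 -0.1861  0.0901]
58 19.5167 [ 0.23 -1.8   6.78] [-0.897  0.039 -0.063] [ 0.4728 -0.1861  0.0901]
64 19.7917 [ 0.04 -1.66  7.71] [-0.88   0.144 -0.091] [ 0.4727 -0.1861  0.0901]
70 20.0667 [ 0.29 -1.94  8.42] [-0.893  0.155 -0.083] [ 0.4727 -0.1861  0.09  ]
76 20.3417 [-0.31 -1.69  8.57] [-0.871  0.243 -0.051] [ 0.4727 -0.186   0.0901]
82 20.6167 [-0.15 -2.05  8.55] [-0.928  0.234 -0.036] [ 0.4727 -0.1861  0.0901]
88 20.8917 [-0.62 -2.18  8.32] [-0.947  0.256 -0.061] [ 0.4727 -0.1861  0.0901]
94 21.1667 [-0.67 -1.83  8.01] [-1.009  0.252 -0.066] [ 0.4726 -0.1861  0.09  ]
100 21.4417 [-0.68 -2.38  8.11] [-0.999  0.312 -0.075] [ 0.4726 -0.1861  0.09  ]
106 21.7167 [-0.41 -2.24  8.78] [-0.972  0.375 -0.112] [ 0.4726 -0.1861  0.09  ]
112 21.9917 [-0.66 -2.43  8.64] [-1.069  0.36  -0.06 ] [ 0.4726 -0.1861  0.09  ]
118 22.2667 [-0.95 -1.83  8.58] [-1.081  0.407 -0.053] [ 0.4726 -0.1861  0.0901]
124 22.5417 [-0.65 -2.48  8.32] [-1.118  0.427 -0.041] [ 0.4725 -0.1861  0.09  ]
130 22.8167 [-0.38 -2.73  8.87] [-1.217  0.387 -0.061] [ 0.4725 -0.1861  0.09  ]
```

Run:
```python
from cam import *
import cv2
x,y=.4726,-.186; z=.0899
robot.servo_line([x,y,.0902],ori(130),speed=.03)
robot.move_gripper(1.0); robot.dwell(.25)
print(robot.read_t(),robot.read_force(),robot.read_grip_width())
robot.servo_line([x,y,.14],ori(130),speed=.1)
robot.goto([x,y,.14],ori(40))
p,d=robot.grab_frame("scene"); cv2.imwrite("pics/rel.png",cv2.resize(p[150:280,70:220,::-1],None,fx=4,fy=4))
C=cloud("scene",d); m=(d>0)&(C[...,2]>.085)&(C[...,2]<.118)&(np.hypot(C[...,0]-x,C[...,1]-y)<.055); q=C[m]
print(robot.read_t(),len(q),q.min(0),q.max(0),cv2.minAreaRect((q[:,:2]*1000).astype(np.float32)))
```

```text
24.6 [ 0.09169871 -1.28365399  0.60424836] 0.999213550196428
26.7 498 [ 0.44572943 -0.22146262  0.08518859] [ 0.50272555 -0.1536066   0.11727088] ((477.0248107910156, -185.48519897460938), (21.49124526977539, 81.11251068115234), 38.38420867919922)
```

View pics/rel.png

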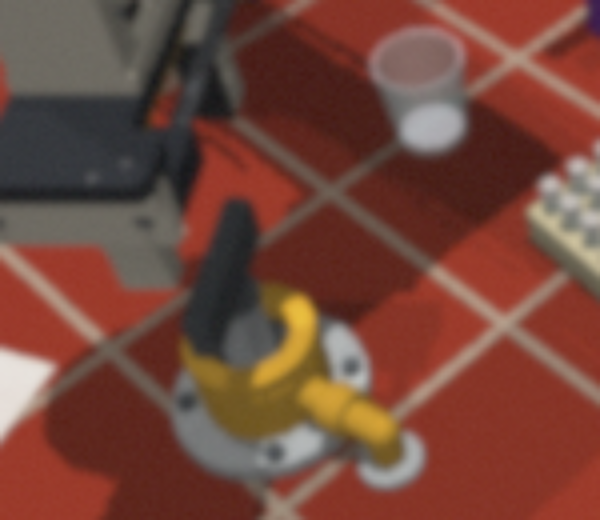

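Run:
```python
from cam import *
x,y=.4726,-.186; ph=-51; z=.0903
robot.goto([x,y,.14],ori(ph))
robot.servo_line([x,y,z],ori(ph),speed=.08)
print(robot.read_t(),force().round(2))
robot.move_gripper(0.0); robot.dwell(.2)
print(robot.read_t(),robot.read_grip_width()*88,force().round(2),robot.read_ft_torque().round(3))
n=0
while ph<38:
    ph+= 6 if ph<-15 else 2
    robot.servo_line([x,y,z],ori(ph),speed=.03)
    f=force(2); T=np.mean([robot.read_ft_torque() for _ in range(1)],0)
    a=robot.read_tcp_rot()[:,1]; yaw=np.degrees(np.arctan2(-a[0],a[1]))
    print(round(ph,1),round(yaw,2),robot.read_t(),f.round(2),T.round(3))
    if abs(T[2])>.33 or np.linalg.norm(f)>14: break
```

```text
28.8917 [0.78 0.35 3.55]
30.2917 13.098880698418332 [-0.09 -0.7   3.64] [-0.375  0.074  0.015]
-45 -45.17 30.6 [-0.82 -0.47  3.53] [-0.386  0.217 -0.009]
-39 -39.27 30.875 [-0.52 -0.61  3.94] [-0.471  0.313 -0.049]
-33 -33.3 31.15 [-0.97 -0.25  4.44] [-0.536  0.349 -0.046]
-27 -27.32 31.425 [-0.78 -0.88  4.27] [-0.633  0.449 -0.005]
-21 -21.32 31.7 [-0.3  -1.18  4.18] [-0.637  0.533 -0.028]
-15 -15.33 31.975 [-1.34 -1.16  4.86] [-0.792  0.624 -0.046]
-13 -13.18 32.2417 [-1.35 -1.84  4.96] [-0.823  0.685 -0.167]
-11 -11.11 32.5083 [-1.44 -1.34  4.93] [-0.723  0.698 -0.087]
-9 -9.09 32.775 [-1.38 -1.87  4.67] [-0.829  0.653 -0.122]
-7 -7.08 33.0417 [-1.11 -1.63  4.26] [-0.825  0.747 -0.117]
-5 -5.08 33.3083 [-1.46 -1.8   4.44] [-0.875  0.716 -0.157]
-3 -3.08 33.575 [-1.12 -1.66  4.74] [-0.869  0.76  -0.139]
-1 -1.08 33.8417 [-1.24 -1.97  5.  ] [-0.899  0.762 -0.138]
1 0.92 34.1083 [-1.65 -1.74  5.28] [-0.97   0.776 -0.132]
3 2.92 34.375 [-1.67 -2.22  4.63] [-0.963  0.798 -0.127]
5 4.92 34.6417 [-0.99 -2.15  5.3 ] [-0.97   0.815 -0.136]
7 6.92 34.9083 [-1.44 -1.76  4.91] [-0.98   0.734 -0.065]
9 8.92 35.175 [-2.43 -2.37  5.48] [-0.977  0.753 -0.08 ]
11 10.92 35.4417 [-1.54 -1.82  4.62] [-1.036  0.75  -0.176]
13 12.92 35.7083 [-1.52 -2.34  5.21] [-1.003  0.752 -0.089]
15 14.92 35.975 [-2.29 -2.78  5.22] [-1.072  0.763 -0.221]
17 16.91 36.2417 [-1.46 -2.82  4.82] [-1.034  0.561 -0.337]
```

Run:
```python
from cam import *
x,y=.4726,-.186; z=.0903
for ph in(17,17.7,18.4,19.1):
    robot.servo_line([x,y,z],ori(ph),speed=.03); robot.dwell(.1)
    f=force(3); T=np.mean([robot.read_ft_torque() for _ in range(3)],0)
    print(ph,robot.read_t(),f.round(2),T.round(3))
    if abs(T[2])>.5: break
```

```text
17 36.6167 [-1.25 -2.07  4.54] [-0.951  0.483 -0.393]
17.7 36.9917 [-0.7  -1.09  4.45] [-0.877  0.433 -0.484]
18.4 37.3667 [-0.78 -1.78  4.39] [-0.755  0.34  -0.483]
19.1 37.7417 [-0.6  -1.62  4.97] [-0.67   0.287 -0.551]
```

Run:
```python
from cam import *
import cv2
x,y=.4726,-.186; z=.0903
robot.servo_line([x,y,z],ori(16.5),speed=.03); robot.dwell(.1)
print(force().round(2),robot.read_ft_torque().round(3))
robot.move_gripper(1.0); robot.dwell(.25)
robot.servo_line([x,y,.15],ori(16.5),speed=.1)
robot.goto([.40,-.05,.25],ori(16.5)); robot.dwell(.3)
print(robot.read_t(),robot.read_force())
ims=[]
for n in("scene","top"):
    p,d=robot.grab_frame(n); np.savez(n+"1.npz",p=p,d=d)
    C=cloud(n,d); m=(d>0)&(C[...,2]>.085)&(C[...,2]<.125)&(np.hypot(C[...,0]-x,C[...,1]-y)<.055); q=C[m]
    print(n,len(q),q.max(0)[2],np.median(q,0),cv2.minAreaRect((q[:,:2]*1000).astype(np.float32)))
    ims.append(p[:,:,::-1])
cv2.imwrite("pics/end.png",cv2.resize(np.hstack(ims),(800,300)))
u,v=map(int,proj("top",[x,y,.1])); a=ims[1][v-50:v+50,u-50:u+50]
u,v=map(int,proj("scene",[x,y,.08])); b=ims[0][v-50:v+50,u-50:u+50]
cv2.imwrite("pics/end_c.png",cv2.resize(np.hstack([a,b]),None,fx=4,fy=4))
```

```text
[-0.48 -1.72  4.86] [-0.835  0.353 -0.291]
41.475 [0.88308029 0.54171296 0.52141451]
scene 533 0.1170703045033654 [ 0.47890619 -0.19001976  0.10980234] ((474.9797058105469, -190.8783416748047), (80.44696044921875, 21.8553409576416), 13.751340866088867)
top 585 0.11605241713744545 [ 0.47246685 -0.18078072  0.11235199] ((472.67547607421875, -181.02088928222656), (74.17511749267578, 20.59763526916504), 14.85666561126709)
```

View pics/end_c.png

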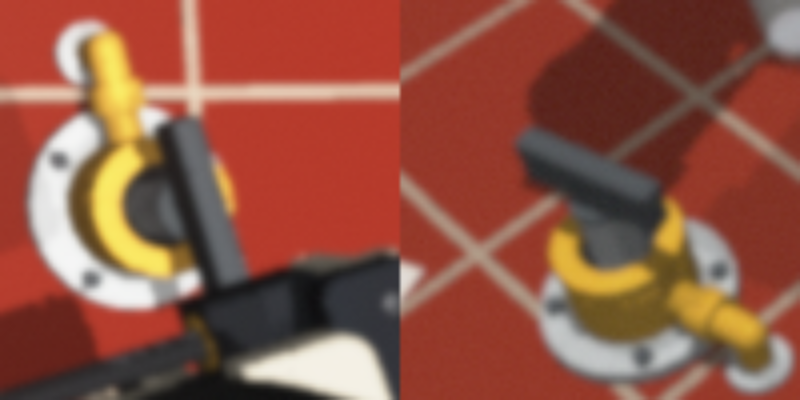

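View pics/end.png

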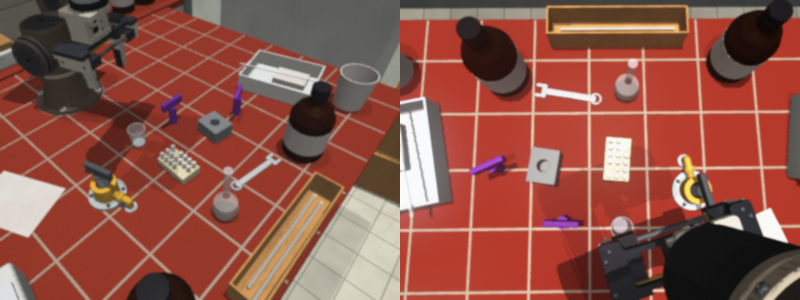

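The key stands home with its paddle at about 14°. The socket has play, so I'll move the arm clear and check the tilt.

Run:
```python
from cam import *
import cv2
x,y=.4726,-.186
robot.goto([.42,.10,.28],ori(40)); robot.dwell(.2)
acc={}
for k in range(3):
  for n in("scene","top"):
    p,d=robot.grab_frame(n); C=cloud(n,d)
    m=(d>0)&(C[...,2]>.107)&(C[...,2]<.125)&(np.hypot(C[...,0]-x,C[...,1]-y)<.055); acc.setdefault(n,[]).append(C[m])
    if k==0:
        u,v=map(int,proj(n,[x,y,.09])); cv2.imwrite(f"pics/fin_{n}.png",cv2.resize(p[v-40:v+40,u-40:u+40,::-1],None,fx=6,fy=6))
ax=np.radians(14.5); ex=np.array([np.cos(ax),np.sin(ax)]); ey=np.array([-ex[1],ex[0]])
for n in acc:
    q=np.vstack(acc[n]); print(n,len(q),cv2.minAreaRect((q[:,:2]*1000).astype(np.float32)))
    s=(q[:,:2]-[x,y])@ex; t=(q[:,:2]-[x,y])@ey
    for b in np.arange(-.04,.04,.016):
        w=(s>=b)&(s<b+.016); 
        if w.sum()>5: print(round(b+.008,3),w.sum(),'ztop',np.percentile(q[w,2],[50,90]).round(4),'t',np.percentile(t[w],[5,50,95]).round(4))
    # top-face plane fit
    w=q[:,2]>np.median(q[:,2])-.003
    A=np.c_[s[w],t[w],np.ones(w.sum())]; print('plane',np.linalg.lstsq(A,q[w,2],rcond=None)[0])
```

```text
scene 889 ((474.4830322265625, -186.89248657226562), (82.17935943603516, 15.084426879882812), 13.487421989440918)
-0.032 149 ztop [0.1142 0.1155] t [-0.0079 -0.0033  0.0051]
-0.016 170 ztop [0.1139 0.1156] t [-0.008  -0.0034  0.0043]
0.0 173 ztop [0.1141 0.1155] t [-0.008  -0.0038  0.0042]
0.016 175 ztop [0.114  0.1155] t [-0.0081 -0.0032  0.004 ]
0.032 204 ztop [0.1138 0.1154] t [-0.0084 -0.0037  0.0039]
plane [-0.00496866  0.05678289  0.11422681]
top 1274 ((470.49127197265625, -184.95053100585938), (80.3448257446289, 15.09143352508545), 14.098011016845703)
-0.032 259 ztop [0.1134 0.1151] t [-0.0038  0.0032  0.0086]
-0.016 263 ztop [0.1135 0.1151] t [-0.004   0.0032  0.0086]
0.0 258 ztop [0.1134 0.1149] t [-0.0041  0.0029  0.0083]
0.016 256 ztop [0.1134 0.1149] t [-0.0043  0.0027  0.0081]
0.032 223 ztop [0.113  0.1148] t [-0.0042  0.0026  0.008 ]
plane [-0.0049145  -0.0598138   0.11355004]
```

View pics/fin_top.png

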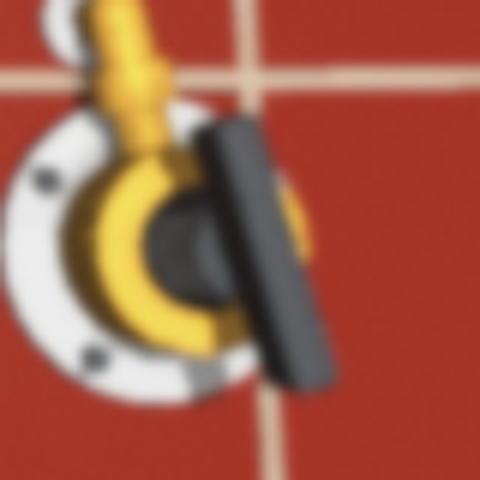

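View pics/fin_scene.png

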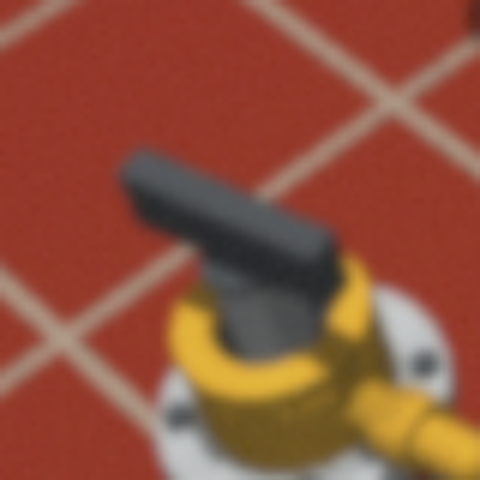

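The two views average to a paddle centre of (0.4725, -0.1859), which is within 1 mm of the well axis. The top face is level along its length at about 0.114–0.115, so the key is home and upright. Handing in.

Run:
```python
from rig import robot
print(robot.read_t(),robot.read_force()); robot.job_done()
```

```text
42.7417 [-1.03484371  0.01352324 -0.66743768]
the job is handed in; nothing more can be done
```

I took the grey steel key from its stand and seated it in the valve spindle. I then opened the valve anticlockwise to its stop, and handed the job in at 42.7 s of the 72 s allowed. No verdict was reported.

- **Finding the socket:** I pressed with about 8 N on the lip and turned the key slowly. It dropped in at roughly 32–36° and reached the floor 34 mm down, with at most 12 N on the tool.
- **Turning:** The first turn was about 90°. I let go, took a fresh grip, and turned about another 68°. The turning resistance then rose from about 0.13 to 0.55 N m, which I took as the stop. I eased back slightly and let go.
- **Spindle angle:** I could not read it directly. The total turn, about 155–160°, agrees with the stop at 2.8 rad.
- **Last checks:** The key's top face is at z ≈ 0.114–0.115, where a fully seated key should be. The paddle centre, averaged over both cameras, is within 1 mm of the well axis. The gripper was clear.
- **Disagreements:** The two cameras differ by about 4 mm in x. Their fits of the tilt across the narrow paddle had opposite signs (±0.06 rad), so I treated that as edge error. The tilt along the paddle was 0.005 rad.
- **Other objects:** The pictures show the bystanders and the two purple look-alikes apparently where they were. I did not measure this.

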